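# Close the lens pot with its inner lid and take the wooden cover off

## Robot

A 6-joint arm with a two-finger parallel gripper is mounted at the origin on the work surface. World frame = base frame: x ahead of the robot, y to its left, z up, the work surface at z = 0. Lengths are in m, angles in rad, forces in N, time in s.
With the tool pointing down it reaches from about 0.325 to 0.9 m from the base axis. Payload 6.1 kg.
Tool frame: the origin (TCP) lies on the centre line of the jaws, within the pads' length; the fingertips stand ctrl.tip_reach ahead of it and the grasp point (between the pads) lies 3 mm ahead of it (ctrl.tip_reach is the distance from the TCP to the fingertips, in m); z points along the fingers, y is the direction in which the jaws open and shut (so a half turn about z gives the same grasp; the last joint's range is limited). The gripper opens to 87 mm and grips with 3 to 60 N. Pads are 19 mm wide; open, the fingers measure 117 mm over their backs; the gripper's body (75 mm by 190 mm) begins 51 mm behind the grasp point.
Start: joints at [1.218, 0.22, 1.526, -0, 1.395, -0.126], TCP at [0.141, 0.609, 0.245] pointing down, gripper open.
Joint ranges: [-2.98, 2.98], [-0.91, 2.08], [0.09, 2.57], [-1.24, 4.39], [0.2, 2.65], [-2.68, 2.68]. Speed limits (rad/s): [2.57, 2.57, 3.01, 3.14, 3.14, 3.14].

## Interface

Orientations are given as a 3x3 rotation matrix whose columns are the frame's x, y, z axes.
In Python, from station import status, imaging, ctrl gives the robot as it stands.
- The arm moves only by the tool apply_moves, never from a script. Its argument "targets" is a list of rows, each an object of numbers: "grip": the closure, from 0 (fully open) to 1 (shut); "dx", "dy", "dz": the shift along the tool's x, y, z scaled (see below); "turn": the turn about the tool's z scaled (see below). In form: [{"grip": .., "dx": .., "dy": .., "dz": .., "turn": ..}, ...]. A call has exactly 10 rows; each row is the pose to reach, as a shift and turn from the pose measured when the call began, along the tool's axes at that moment; what a row does not reach only later rows make up. The controller multiplies each number of a shift by 300 mm and each number of a turn by 90 degrees. A row lasts 1/12 s, in which the tool goes at most 41.7 mm and 7.16 degrees, less where a joint would pass 70% of its speed; a pose out of reach is approached as far as the arm can. A call with a number of a shift or a turn outside -1 to 1 is refused whole. A call with a gripper value outside its range is refused whole. The fingers move at their own pace and stop on an object; "force" is the grip in N (left out, the last holds). Time passes only in rows, so rows that repeat a pose let the fingers close, or fill a call up. It gives the time, the measured TCP pose, the force and the opening at its end, in the units of the state.
- status.sense(): the state, without advancing time (a new reading comes with each control period).
- imaging.snapshot(name): name is "scene" or "top" or "wrist"; returns a dict with "image" (420x560x3 uint8, red, green, blue), "K" (3x3 intrinsics, pixels), "camera_from_world" (4x4, takes a point from world to camera coordinates). Camera axes: x right, y up, looking along -z (the intrinsics and any distortion apply to the point x, -y, -z); pixel columns grow to the right and rows downward; lengths in m; the calibration is good to about 2 mm. A picture is of the moment at which its call begins. There is no depth.
- ctrl.job_done(): hands the job in, once; it reports no verdict.
The state is a dict: "clock": time; "qpos": joint angles; "joint_vel": joint speeds; "joint_efforts": joint torques, N m; "ee_pos": TCP position; "tool_rot": TCP orientation; "force": force on the tool from outside, world axes, zero at the start; "wrist_torque": the same for the moment, N m; "width": opening from 0.0 (shut) to 1.0 (fully open).
Only numpy, scipy, OpenCV 4.12 (cv2) and the standard library are available. Lean on these libraries where they do the work, as an engineer would, in place of code of your own. Each camera call takes 0.05 s, during which the arm holds its last target.

## Task

The lens pot's double lid stands among other things in the green tray: a steel inner lid whose tall knob sticks up through a loose wooden cover. Lift the two together out of the tray by the steel knob, lower them onto the open white pot until the inner lid sits fully in its mouth, and only then let go; next take the wooden cover by its rim and lift it straight off alone, leaving the inner lid seated and undisturbed on the pot. Finish while holding the cover still in the gripper, its underside about 6 cm or more above the top of the knob, and leave the other things in the tray and the soap dish beside the pot where they are.

Things in the scene. Friction and masses are not known exactly. Their poses are not given: they have to be found in the camera images.
- tray: Hard green silicone lens tray, open box 180 x 180 mm outside, 22 mm high, walls and floor 4 mm thick, stuck to the shelf. Origin: centre of its underside. It may stand to the robot's left or right. The double lid and three other things (lens case, spare lid, vial; all under 30 mm high) stand in its four quarters in any order.
- pot: White ceramic lens pot, loose, 0.5 kg, the only open pot of its kind: plain upright cylinder, outside diameter 50 mm, 62 mm high, wall 4 mm (mouth diameter 42 mm), inside floor 6 mm up. Origin: centre of its underside, z axis up. It stands on the shelf on the side that the tray is not on.
- pot_mouth (a point): Centre of the pot's mouth, at the height of its rim (62 mm above the shelf).
- inner_knob (a point): Grip point on the steel knob: on its axis, 8 mm below its top, 22 mm above the top face of the nested cover. The knob is a plain upright cylinder of diameter 16 mm; 30 mm of it stand free above the cover (fingertips must stay above the cover's face). The cover rests loosely on the inner lid: lifting the knob carries both, gripping the cover lifts the cover alone. z axis up.
- inner_seat (a point): Centre of the underside of the inner lid's flange, 35 mm below inner_knob. The flange (diameter 50 mm, 8 mm thick, above this point) comes to rest on the pot's rim: seated means this point lies at pot_mouth. Below it a plug of diameter 37 mm, 12 mm long, its lower 6 mm tapered to 27 mm, enters the mouth with 2.5 mm play all round. z axis up.
- outer_mid (a point): Centre of the wooden cover, half-way up: diameter 60 mm, 12 mm high, top with a 22 mm hole for the knob, skirt round the flange with 2.5 mm play, resting on six bumpers. Nested, it is 7 mm above inner_seat; the knob's top is 36 mm above it. On the pot the rim stands 5 mm proud of the pot's wall all round: fingers can straddle it from above, past its lower edge. It clears the knob after rising 42 mm.
- lens_case_mid (a point): Bystander in the tray: red plastic lens case with two round screw lids, 70 x 32 mm, 18 mm high; its centre.
- spare_lid_mid (a point): Bystander in the tray: a single wooden lid, diameter 58 mm, with a low wide wooden knob of diameter 24 mm, 22 mm high in all; its centre. Not part of the double lid.
- vial_mid (a point): Bystander in the tray: flat white eye-drop vial lying down, 60 x 28 mm, 20 mm high; its centre.
- soap_dish_mid (a point): Bystander beyond the pot: round white dish of diameter 68 mm with a bar of soap, 24 mm high in all; its centre.
- inner_lid: The steel inner lid itself. Origin: centre of the underside of its plug, 12 mm below inner_seat, z axis up.
- outer_lid: The wooden cover itself. Origin: on its axis at the skirt's lower edge, 6 mm below outer_mid, z axis up.
There are look-alikes about, which are no part of the job. What is shaped like the inner_lid but blue or purple is not meant.

How it is judged:
By the outcome, as a careful person would: the job done as asked, in the order asked, and still so for the second after the job is handed in, while the arm keeps its last pose, push and grip.
It also fails if it takes over 64 s, if anything falls off the work surface, if the arm or the gripper's body presses on something with over 40 N, if the wrist force passes 120 N, or if a joint passes its speed limit or range.

## Working session

There is one attempt and no reset: what is moved stays moved. The work goes in short steps, Python scripts to look and compute and a tool call to move; the robot and the scene stay as the last step left them, time stands still between calls to the robot, and variables do not carry over. Pictures are saved under pics/ and viewed, and the job is handed in when it is done.

Besides the shell and the picture viewer there is one more tool, called after ">>>" as name([rows], argument=value, ...), one row to a line, values as JSON. apply_moves: Moves the arm, as the interface text tells. Shifts and turns lie within -1 to 1; 1 stands for 300 mm of shift or 90 degrees of turn. Its arguments: {"type":"object","properties":{"targets":{"type":"array","items":{"type":"object","properties":{"grip":{"type":"number"},"dx":{"type":"number","minimum":-1,"maximum":1},"dy":{"type":"number","minimum":-1,"maximum":1},"dz":{"type":"number","minimum":-1,"maximum":1},"turn":{"type":"number","minimum":-1,"maximum":1}}}},"force":{"type":"number"}},"required":["targets"]}

```bash
mkdir -p pics
cat > h.py <<'E'
import numpy as np, cv2
from station import status, imaging, ctrl
def snap(n,f):
    d=imaging.snapshot(n); cv2.imwrite('pics/'+f,d['image'][:,:,::-1]); np.savez('pics/'+f+'.npz',**{k:d[k] for k in('image','K','camera_from_world')}); return d
def load(f): return dict(np.load('pics/'+f+'.npz'))
def ray(d,u,v):
    K=d['K'];T=np.array(d['camera_from_world']);p=np.linalg.inv(K)@[u,v,1]
    c=np.array([p[0],-p[1],-p[2]]);R=T[:3,:3];o=-R.T@T[:3,3];return o,R.T@c
def onz(d,u,v,z):
    o,r=ray(d,u,v);return o+r*(z-o[2])/r[2]
def proj(d,P):
    c=np.array(d['camera_from_world'])@np.r_[P,1];q=d['K']@[c[0],-c[1],-c[2]];return q[:2]/q[2]
E
python3 - <<'E'
from h import *
for n in('scene','top','wrist'):
    d=snap(n,n+'0.png');print(n,d['K'].tolist(),ray(d,280,210)); print(d.keys())
s=status.sense();print(s['clock'],s['ee_pos'],s['tool_rot'],s['force'],s['width'],ctrl.tip_reach)
E
```

```text
scene [[389.11699156858487, 0.0, 281.6170087611384], [0.0, 389.11699156858487, 203.70229439750037], [0.0, 0.0, 1.0]] (array([ 0.93346097, -0.50062018,  0.43065111]), array([-0.58909568,  0.60578899, -0.53503756]))
dict_keys(['image', 'K', 'camera_from_world'])
top [[535.5636733419675, 0.0, 289.08217250710703], [0.0, 535.5636733419675, 212.6895060090338], [0.0, 0.0, 1.0]] (array([ 0.41072162, -0.07894616,  1.20202018]), array([ 0.10224966,  0.02513774, -0.99459836]))
dict_keys(['image', 'K', 'camera_from_world'])
wrist [[322.75092656729083, 0.0, 274.94016453888224], [0.0, 322.75092656729083, 213.91724404774905], [0.0, 0.0, 1.0]] (array([0.06728324, 0.62635556, 0.38364652]), array([ 0.25939669, -0.04561285, -0.96489684]))
dict_keys(['image', 'K', 'camera_from_world'])
0.15 [0.14039219 0.60858275 0.24367504] [[-9.74382798e-01  2.24895252e-01 -5.37038286e-04]
 [ 2.24895799e-01  9.74381799e-01 -1.41073585e-03]
 [ 2.06012536e-04 -1.49537440e-03 -9.99998861e-01]] [-0.21684232 -0.40622973 -0.17226892] 0.9984765262298194 0.022
```

View pics/scene0.png

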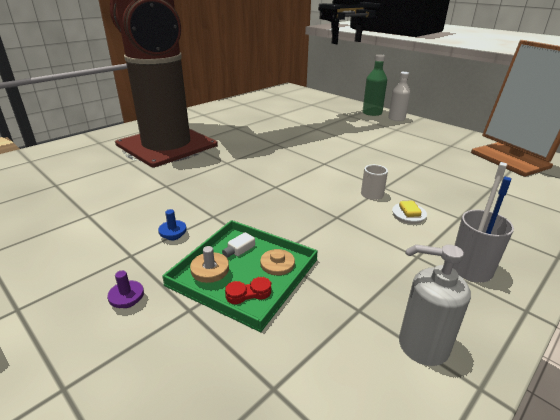

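View pics/top0.png

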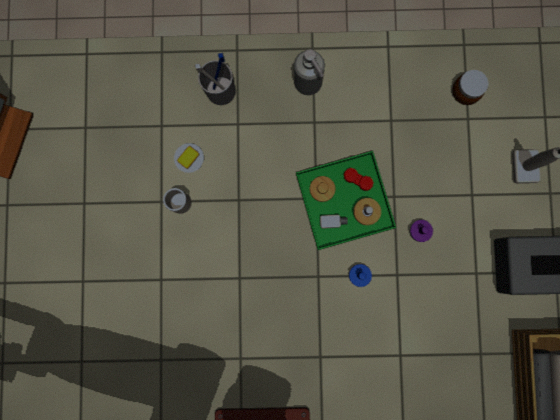

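View pics/wrist0.png

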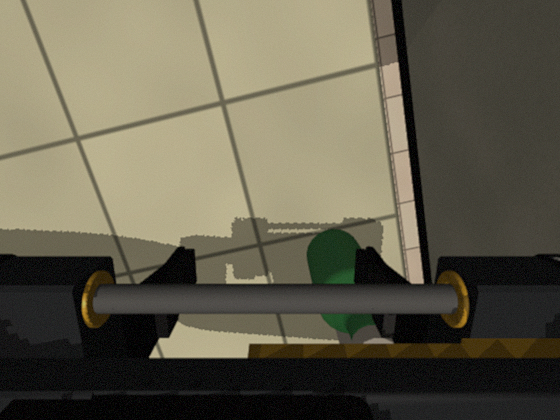

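The double lid is the wooden disc with a tall steel knob, at scene (209,262) and top (368,210). The other candidates don't fit:
- **Spare lid:** scene (277,260), with a low wooden knob.
- **Blue and purple look-alikes:** scene (172,225) and (125,288), outside the tray.

The pot is at scene (375,181) and top (177,199), with the soap dish beyond it. I'll confirm with a crop and measure.

Run:
```python
from h import *
t=load('top0.png');s=load('scene0.png')
a=cv2.resize(s['image'][215:325,160:325],None,fx=3,fy=3,interpolation=2)
b=cv2.resize(t['image'][145:255,290:400],None,fx=3,fy=3,interpolation=2)
c=cv2.resize(t['image'][135:220,140:225],None,fx=3,fy=3,interpolation=2)
im=np.zeros((600,800,3),np.uint8)
im[:330,:495]=a[:330,:495];im[:255,500:755]=c;im[262:592,470:800]=b
e=cv2.resize(s['image'][160:225,355:430],None,fx=3.5,fy=3.5,interpolation=2);im[340:340+e.shape[0],:e.shape[1]]=e
cv2.imwrite('pics/crop1.png',im[:,:,::-1])
hsv=cv2.cvtColor(t['image'],cv2.COLOR_RGB2HSV)
def comps(m,z,d,amin=40,box=None):
    n,l,st,c=cv2.connectedComponentsWithStats(m.astype(np.uint8))
    for i in range(1,n):
        if st[i,4]>amin: print(st[i],c[i].round(1),onz(d,*c[i],z).round(4))
H,S,V=cv2.split(hsv)
box=np.zeros(H.shape,bool);box[145:255,290:400]=1
print('wood');comps((H>8)&(H<20)&(S>90)&box,0.03,t)
print('white');box2=np.zeros(H.shape,bool);box2[135:220,140:225]=1
comps((S<40)&(V>110)&box2,0.062,t,15)
print('px',hsv[199,177],hsv[210,368],hsv[212,355])
g=((H>50)&(H<75)&(S>100)&box).astype(np.uint8)
cs=max(cv2.findContours(g,0,2)[0],key=cv2.contourArea);r=cv2.minAreaRect(cs);print(r);
for p in cv2.boxPoints(r):print(onz(t,*p,0.022))
```

```text
wood
[310 177  24  24 313] [321.  186.3] [ 0.5817 -0.1409  0.03  ]
[354 199  22  25 194] [361.9 213.9] [ 0.5186 -0.2288  0.03  ]
[368 198  12  20  52] [374.2 206.9] [ 0.5334 -0.2565  0.03  ]
white
[173 144  31  30 364] [188.  158.9] [0.6435 0.1468 0.062 ]
[164 188  21  20 152] [177.3 197.8] [0.5592 0.17   0.062 ]
[164 203  16   8  21] [170.7 207.7] [0.538  0.1844 0.062 ]
px [106  23 123] [101  29 124] [ 16 149 113]
((345.68865966796875, 199.6603546142578), (81.042724609375, 82.00424194335938), 74.05460357666016)
[ 0.61653947 -0.08451773  0.022     ]
[ 0.66348725 -0.26187627  0.022     ]
[ 0.48794195 -0.30450429  0.022     ]
[ 0.44211795 -0.12960308  0.022     ]
```

View pics/crop1.png

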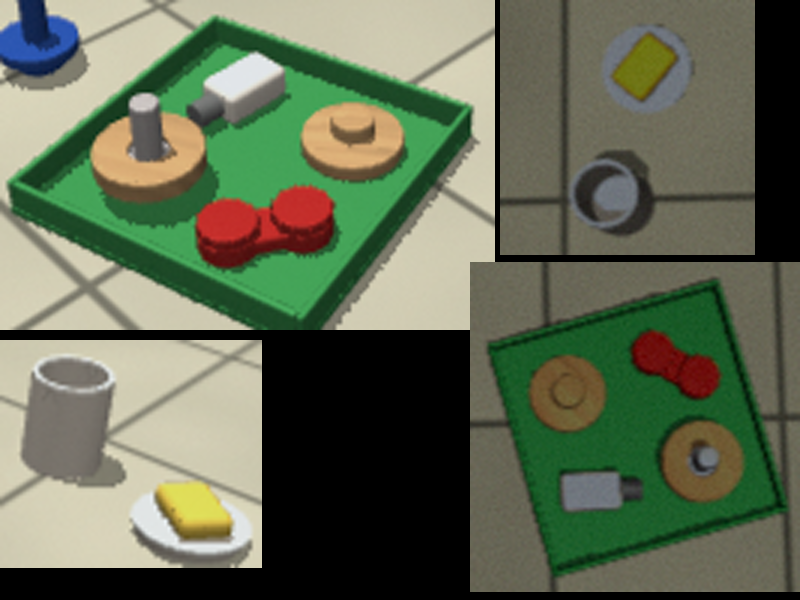

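The crops confirm it: the double lid has a thin steel knob through a wooden cover. Next I'll fit circles for accurate positions.

Run:
```python
from h import *
t=load('top0.png');s=load('scene0.png')
def fitz(d,pts,z):
    P=np.array([onz(d,*p,z)[:2] for p in pts])
    A=np.c_[2*P,np.ones(len(P))];x=np.linalg.lstsq(A,(P**2).sum(1),rcond=None)[0]
    return x[:2].round(4),np.sqrt(x[2]+x[0]**2+x[1]**2).round(4)
for d,box,n,b2 in((t,(350,385,193,228),'top',(160,192,182,218)),(s,(185,235,245,290),'scene',(355,392,162,202))):
    hsv=cv2.cvtColor(d['image'],cv2.COLOR_RGB2HSV);H,S,V=cv2.split(hsv)
    m=((H>6)&(H<24)&(S>80)).astype(np.uint8);k=np.zeros_like(m);k[box[2]:box[3],box[0]:box[1]]=1;m*=k
    c=np.vstack(cv2.findContours(m,0,1)[0]);h=cv2.convexHull(c)[:,0]
    print(n,'cover',cv2.minEnclosingCircle(h.astype(np.float32)),fitz(d,h,.029 if n=='top' else .025))
    print(proj(d,[.53,-.245,.059]))
    g=cv2.resize(d['image'][b2[2]:b2[3],b2[0]:b2[1]],None,fx=12,fy=12,interpolation=0)
    cv2.imwrite('pics/pot_%s.png'%n,g[:,:,::-1])
```

```text
top cover ((366.69049072265625, 210.92857360839844), 13.345549583435059) (array([ 0.5249, -0.2395]), np.float64(0.029))
[370.90799523 207.18174195]
scene cover ((212.5, 271.5), 23.505416870117188) (array([ 0.536 , -0.2367]), np.float64(0.0399))
[206.11329637 252.15873255]
```

View pics/pot_top.png

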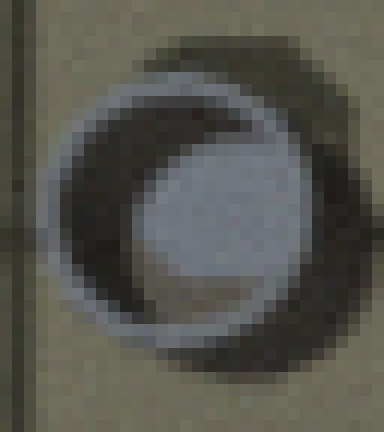

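View pics/pot_scene.png

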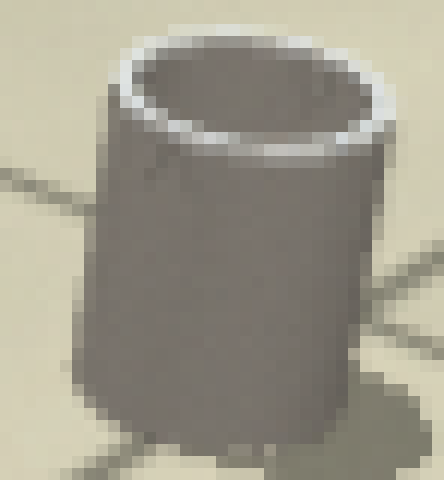

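Run:
```python
from h import *
t=load('top0.png');s=load('scene0.png')
for n,a,b,z in(('pot',(174.1,199.0),(375.5,169.2),.062),('knobtop',(368.2,208.7),(208,248),.059),('cover',(366.7,210.9),(209,262),.029)):
    print(n,onz(t,*a,z),onz(s,*b,z))
```

```text
pot [0.55670061 0.17697481 0.062     ] [0.55560596 0.17969259 0.062     ]
knobtop [ 0.52685826 -0.23909107  0.059     ] [ 0.52371102 -0.23686082  0.059     ]
cover [ 0.52511968 -0.2398314   0.029     ] [ 0.52088977 -0.23593512  0.029     ]
```

>>> apply_moves([
  {"grip": 0, "dx": -0.08, "dy": -0.1},
  {"grip": 0, "dx": -0.16, "dy": -0.2},
  {"grip": 0, "dx": -0.24, "dy": -0.31},
  {"grip": 0, "dx": -0.32, "dy": -0.42},
  {"grip": 0, "dx": -0.4, "dy": -0.53},
  {"grip": 0, "dx": -0.48, "dy": -0.63},
  {"grip": 0, "dx": -0.56, "dy": -0.74},
  {"grip": 0, "dx": -0.64, "dy": -0.84},
  {"grip": 0, "dx": -0.72, "dy": -0.94},
  {"grip": 0, "dx": -0.76, "dy": -1.0},
])

```text
$.targets[0]: bad value
```

>>> apply_moves([
  {"grip": 0, "dx": -0.08, "dy": -0.1},
  {"grip": 0, "dx": -0.16, "dy": -0.2},
  {"grip": 0, "dx": -0.24, "dy": -0.31},
  {"grip": 0, "dx": -0.32, "dy": -0.42},
  {"grip": 0, "dx": -0.4, "dy": -0.53},
  {"grip": 0, "dx": -0.48, "dy": -0.63},
  {"grip": 0, "dx": -0.56, "dy": -0.74},
  {"grip": 0, "dx": -0.64, "dy": -0.84},
  {"grip": 0, "dx": -0.72, "dy": -0.94},
  {"grip": 0, "dx": -0.76, "dy": -1.0},
])

```text
$.targets[0]: bad value
```

```bash
cat > go.py <<'E'
from h import *
def to(P,ang=None):
    s=status.sense();R=np.array(s['tool_rot']);d=R.T@(np.array(P)-s['ee_pos'])
    print('t',round(s['clock'],2),'pos',np.round(s['ee_pos'],4),'F',np.round(s['force'],1),'w',round(s['width'],4),'tilt',R[:,2].round(4),'move/300mm',(d/.3).round(4))
E
python3 - <<'E'
from go import *
to([.5255,-.239,.20])
E
```

```text
t 0.15 pos [0.1404 0.6086 0.2437] F [-0.2 -0.4 -0.2] w 0.9985 tilt [-5.0e-04 -1.4e-03 -1.0e+00] move/300mm [-1.8862 -2.464   0.1489]
```

All five numbers have to be given in each row.

>>> apply_moves([
  {"grip": 0, "dx": -0.08, "dy": -0.1, "dz": 0, "turn": 0},
  {"grip": 0, "dx": -0.16, "dy": -0.2, "dz": 0, "turn": 0},
  {"grip": 0, "dx": -0.24, "dy": -0.31, "dz": 0, "turn": 0},
  {"grip": 0, "dx": -0.32, "dy": -0.42, "dz": 0, "turn": 0},
  {"grip": 0, "dx": -0.4, "dy": -0.53, "dz": 0, "turn": 0},
  {"grip": 0, "dx": -0.48, "dy": -0.63, "dz": 0, "turn": 0},
  {"grip": 0, "dx": -0.56, "dy": -0.74, "dz": 0, "turn": 0},
  {"grip": 0, "dx": -0.64, "dy": -0.84, "dz": 0, "turn": 0},
  {"grip": 0, "dx": -0.72, "dy": -0.94, "dz": 0, "turn": 0},
  {"grip": 0, "dx": -0.76, "dy": -1.0, "dz": 0, "turn": 0},
])

```text
clock: 0.98
ee_pos: [0.296, 0.2622, 0.244]
tool_rot: [[-0.974, 0.226, 0.0], [0.226, 0.974, -0.002], [-0.001, -0.002, -1.0]]
force: [-0.0, -0.1, 0.4]
width: 1.0
```

Run:
```python
from go import *
to([.5255,-.239,.20])
```

```text
t 0.98 pos [0.296  0.2622 0.244 ] F [-0.  -0.1  0.4] w 0.9997 tilt [ 3.0e-04 -2.4e-03 -1.0e+00] move/300mm [-1.1231 -1.4538  0.1509]
```

>>> apply_moves([
  {"grip": 0, "dx": -0.08, "dy": -0.1, "dz": 0, "turn": 0},
  {"grip": 0, "dx": -0.16, "dy": -0.2, "dz": 0, "turn": 0},
  {"grip": 0, "dx": -0.24, "dy": -0.31, "dz": 0, "turn": 0},
  {"grip": 0, "dx": -0.32, "dy": -0.42, "dz": 0, "turn": 0},
  {"grip": 0, "dx": -0.4, "dy": -0.53, "dz": 0, "turn": 0},
  {"grip": 0, "dx": -0.48, "dy": -0.63, "dz": 0, "turn": 0},
  {"grip": 0, "dx": -0.56, "dy": -0.74, "dz": 0, "turn": 0},
  {"grip": 0, "dx": -0.64, "dy": -0.84, "dz": 0, "turn": 0},
  {"grip": 0, "dx": -0.72, "dy": -0.94, "dz": 0, "turn": 0},
  {"grip": 0, "dx": -0.76, "dy": -1.0, "dz": 0, "turn": 0},
])

```text
clock: 1.82
ee_pos: [0.4512, -0.0852, 0.2448]
tool_rot: [[-0.974, 0.229, 0.001], [0.229, 0.974, -0.004], [-0.002, -0.003, -1.0]]
force: [1.1, 0.7, 0.4]
width: 1.0
```

>>> apply_moves([
  {"grip": 0, "dx": -0.07, "dy": -0.09, "dz": 0, "turn": 0},
  {"grip": 0, "dx": -0.14, "dy": -0.18, "dz": 0, "turn": 0},
  {"grip": 0, "dx": -0.21, "dy": -0.27, "dz": 0, "turn": 0},
  {"grip": 0, "dx": -0.28, "dy": -0.36, "dz": 0, "turn": 0},
  {"grip": 0, "dx": -0.33, "dy": -0.42, "dz": 0, "turn": 0},
  {"grip": 0, "dx": -0.35, "dy": -0.45, "dz": 0, "turn": 0},
  {"grip": 0, "dx": -0.355, "dy": -0.455, "dz": 0, "turn": 0},
  {"grip": 0, "dx": -0.355, "dy": -0.455, "dz": 0, "turn": 0},
  {"grip": 0, "dx": -0.355, "dy": -0.455, "dz": 0, "turn": 0},
  {"grip": 0, "dx": -0.355, "dy": -0.455, "dz": 0, "turn": 0},
])

```text
clock: 2.65
ee_pos: [0.5233, -0.241, 0.2454]
tool_rot: [[-0.974, 0.227, 0.001], [0.227, 0.974, -0.003], [-0.001, -0.003, -1.0]]
force: [-0.4, 0.0, 0.1]
width: 0.999
```

Run:
```python
from go import *
d=snap('wrist','wrist1.png');to([.5255,-.239,.20])
print(proj(d,[.5255,-.239,.059]),proj(d,[.5255,-.239,.029]))
```

```text
t 2.7 pos [ 0.5234 -0.2411  0.2456] F [ 0.5  0.2 -1. ] w 0.999 tilt [ 9.0e-04 -3.3e-03 -1.0e+00] move/300mm [-0.005   0.0087  0.1518]
[277.13190357 198.46157074] [277.03863413 192.33599347]
```

View pics/wrist1.png

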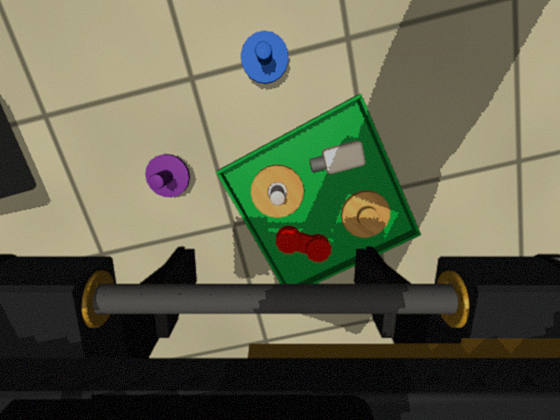

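The wrist view shows the double lid at (277,192), right where the top-view fit predicted. The spare lid is at (367,215), the red case at (303,243) and the vial at (340,157). I'll refine once from this view.

Run:
```python
from go import *
d=load('wrist1.png')
hsv=cv2.cvtColor(d['image'],cv2.COLOR_RGB2HSV);H,S,V=cv2.split(hsv)
m=((H>6)&(H<25)&(S>80)).astype(np.uint8);k=np.zeros_like(m);k[160:222,245:308]=1;m*=k
n,l,st,c=cv2.connectedComponentsWithStats(m);i=1+st[1:,4].argmax()
h=cv2.convexHull(np.argwhere(l==i)[:,::-1].astype(np.int32))[:,0]
e=cv2.fitEllipse(h);print(e,onz(d,*e[0],.029),onz(d,*e[0],.023))
m=((S<60)&(V>120)).astype(np.uint8);k[:]=0;k[176:210,262:294]=1;m*=k
n,l,st,c=cv2.connectedComponentsWithStats(m);i=1+st[1:,4].argmax();print(st[i],c[i],onz(d,*c[i],.059))
v=d['image'][172:216,256:300];cv2.imwrite('pics/k.png',cv2.resize(v,None,fx=12,fy=12,interpolation=0)[:,:,::-1])
```

```text
((276.9306640625, 190.63107299804688), (51.49226379394531, 52.07167053222656), 87.60469818115234) [ 0.52356365 -0.23867673  0.029     ] [ 0.52480026 -0.23894507  0.023     ]
[268 183  19  22 247] [276.79352227 194.16194332] [ 0.5209746  -0.23831248  0.059     ]
```

View pics/k.png

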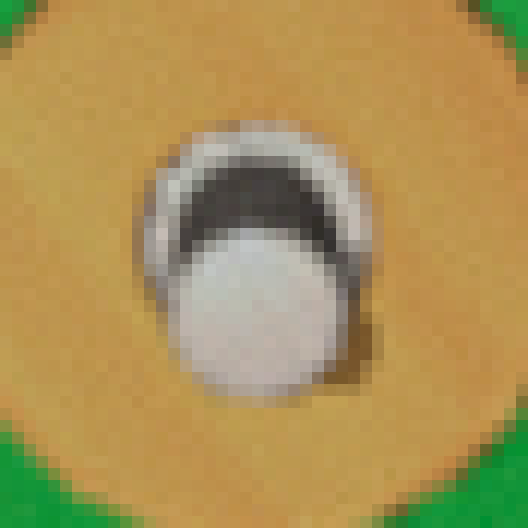

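>>> apply_moves([
  {"grip": 0, "dx": -0.002, "dy": 0.01, "dz": 0.1, "turn": 0},
  {"grip": 0, "dx": -0.002, "dy": 0.01, "dz": 0.2, "turn": 0},
  {"grip": 0, "dx": -0.002, "dy": 0.01, "dz": 0.3, "turn": 0},
  {"grip": 0, "dx": -0.002, "dy": 0.01, "dz": 0.4, "turn": 0},
  {"grip": 0, "dx": -0.002, "dy": 0.01, "dz": 0.48, "turn": 0},
  {"grip": 0, "dx": -0.002, "dy": 0.01, "dz": 0.54, "turn": 0},
  {"grip": 0, "dx": -0.002, "dy": 0.01, "dz": 0.57, "turn": 0},
  {"grip": 0, "dx": -0.002, "dy": 0.01, "dz": 0.57, "turn": 0},
  {"grip": 0, "dx": -0.002, "dy": 0.01, "dz": 0.57, "turn": 0},
  {"grip": 0, "dx": -0.002, "dy": 0.01, "dz": 0.57, "turn": 0},
])

```text
clock: 3.53
ee_pos: [0.526, -0.2392, 0.0764]
tool_rot: [[-0.974, 0.227, 0.003], [0.227, 0.974, -0.005], [-0.004, -0.004, -1.0]]
force: [0.4, -0.3, 0.0]
width: 0.999
```

Run:
```python
from go import *
d=snap('wrist','wrist2.png');to([.5245,-.239,.055])
print(proj(d,[.5245,-.239,.059]),proj(d,[.5245,-.239,.029]))
s=snap('scene','scene2.png');cv2.imwrite('pics/s2.png',cv2.resize(s['image'][180:330,130:330],None,fx=4,fy=4)[:,:,::-1])
```

```text
t 3.58 pos [ 0.5261 -0.2394  0.0766] F [-0.1 -0.1  0.5] w 0.9998 tilt [ 0.0038 -0.0051 -1.    ] move/300mm [0.0059 0.0005 0.072 ]
[273.56368179 265.69516582] [273.96119776 244.77689487]
```

View pics/wrist2.png

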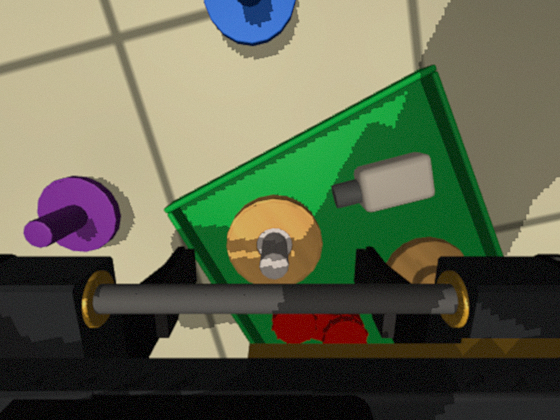

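View pics/s2.png

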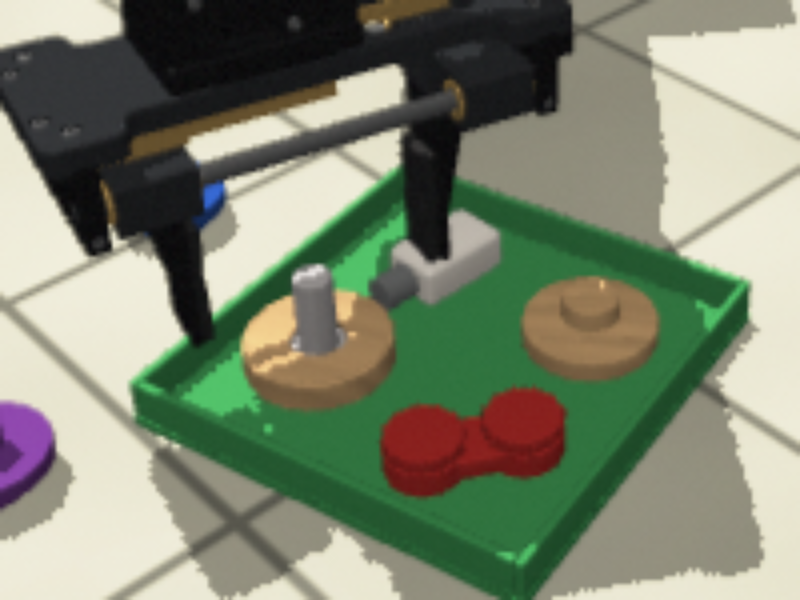

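>>> apply_moves([
  {"grip": 0, "dx": 0.005, "dy": 0.0, "dz": 0.03, "turn": 0},
  {"grip": 0, "dx": 0.006, "dy": 0.0, "dz": 0.055, "turn": 0},
  {"grip": 0, "dx": 0.006, "dy": 0.0, "dz": 0.07, "turn": 0},
  {"grip": 0, "dx": 0.006, "dy": 0.0, "dz": 0.072, "turn": 0},
  {"grip": 0, "dx": 0.006, "dy": 0.0, "dz": 0.072, "turn": 0},
  {"grip": 0.5, "dx": 0.006, "dy": 0.0, "dz": 0.072, "turn": 0},
  {"grip": 0.7, "dx": 0.006, "dy": 0.0, "dz": 0.072, "turn": 0},
  {"grip": 0.75, "dx": 0.006, "dy": 0.0, "dz": 0.072, "turn": 0},
  {"grip": 0.8, "dx": 0.006, "dy": 0.0, "dz": 0.072, "turn": 0},
  {"grip": 0.85, "dx": 0.006, "dy": 0.0, "dz": 0.072, "turn": 0},
], force=30)

```text
clock: 4.47
ee_pos: [0.5245, -0.2393, 0.0552]
tool_rot: [[-0.974, 0.227, 0.004], [0.227, 0.974, -0.005], [-0.005, -0.004, -1.0]]
force: [0.3, -0.2, 0.4]
width: 0.704
```

Run:
```python
from go import *
to([.5245,-.239,.055])
s=snap('scene','scene3.png');cv2.imwrite('pics/s3.png',cv2.resize(s['image'][180:330,130:330],None,fx=4,fy=4)[:,:,::-1])
```

```text
t 4.47 pos [ 0.5245 -0.2393  0.0552] F [ 0.3 -0.2  0.4] w 0.7043 tilt [ 0.0041 -0.0053 -1.    ] move/300mm [0.0002 0.0009 0.0005]
```

View pics/s3.png

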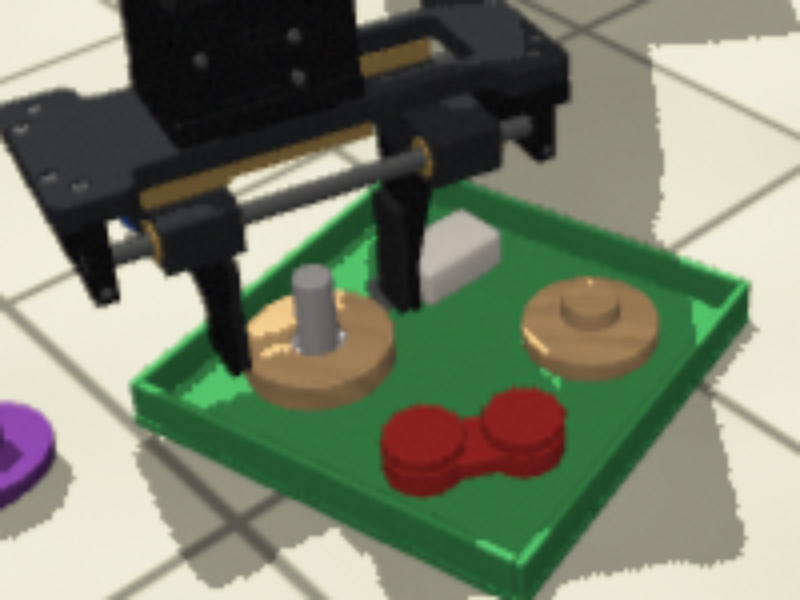

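>>> apply_moves([
  {"grip": 1, "dx": 0, "dy": 0.0, "dz": 0, "turn": 0},
  {"grip": 1, "dx": 0, "dy": 0.0, "dz": 0, "turn": 0},
  {"grip": 1, "dx": 0, "dy": 0.0, "dz": 0, "turn": 0},
  {"grip": 1, "dx": 0, "dy": 0.0, "dz": 0, "turn": 0},
  {"grip": 1, "dx": 0, "dy": 0.0, "dz": 0, "turn": 0},
  {"grip": 1, "dx": 0, "dy": 0.0, "dz": 0, "turn": 0},
  {"grip": 1, "dx": 0, "dy": 0.0, "dz": 0, "turn": 0},
  {"grip": 1, "dx": 0, "dy": 0.0, "dz": 0, "turn": 0},
  {"grip": 1, "dx": 0, "dy": 0.0, "dz": 0, "turn": 0},
  {"grip": 1, "dx": 0, "dy": 0.0, "dz": 0, "turn": 0},
], force=30)

```text
clock: 5.35
ee_pos: [0.5245, -0.2392, 0.0551]
tool_rot: [[-0.974, 0.227, 0.004], [0.227, 0.974, -0.005], [-0.005, -0.004, -1.0]]
force: [0.1, 0.1, 0.6]
width: 0.171
```

Run:
```python
from go import *
to([.5245,-.239,.055])
s=snap('scene','scene4.png');cv2.imwrite('pics/s4.png',cv2.resize(s['image'][180:330,130:330],None,fx=4,fy=4)[:,:,::-1])
```

```text
t 5.35 pos [ 0.5245 -0.2392  0.0551] F [0.1 0.1 0.6] w 0.1713 tilt [ 0.0039 -0.0053 -1.    ] move/300mm [0.0001 0.0008 0.0002]
```

View pics/s4.png

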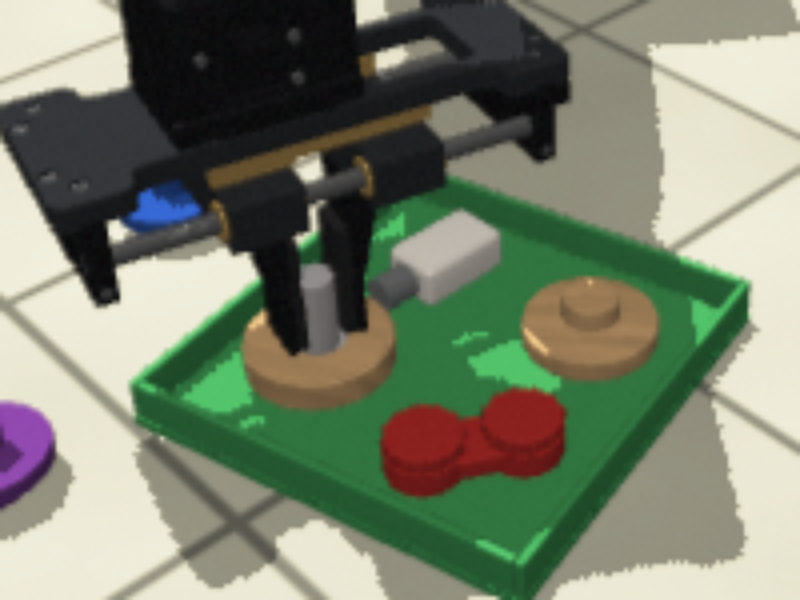

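>>> apply_moves([
  {"grip": 1, "dx": 0, "dy": 0.0, "dz": 0, "turn": 0},
  {"grip": 1, "dx": 0, "dy": 0.0, "dz": 0, "turn": 0},
  {"grip": 1, "dx": 0, "dy": 0.0, "dz": 0, "turn": 0},
  {"grip": 1, "dx": 0, "dy": 0.0, "dz": 0, "turn": 0},
  {"grip": 1, "dx": 0, "dy": 0.0, "dz": -0.01, "turn": 0},
  {"grip": 1, "dx": 0, "dy": 0.0, "dz": -0.03, "turn": 0},
  {"grip": 1, "dx": 0, "dy": 0.0, "dz": -0.06, "turn": 0},
  {"grip": 1, "dx": 0, "dy": 0.0, "dz": -0.1, "turn": 0},
  {"grip": 1, "dx": 0, "dy": 0.0, "dz": -0.13, "turn": 0},
  {"grip": 1, "dx": 0, "dy": 0.0, "dz": -0.15, "turn": 0},
], force=40)

```text
clock: 6.23
ee_pos: [0.5253, -0.2396, 0.1025]
tool_rot: [[-0.974, 0.227, 0.006], [0.227, 0.974, -0.007], [-0.008, -0.005, -1.0]]
force: [-0.0, -0.0, -1.3]
width: 0.17
```

Run:
```python
from go import *
to([.5245,-.239,.2])
s=snap('scene','scene5.png');cv2.imwrite('pics/s5.png',cv2.resize(s['image'][150:300,130:330],None,fx=4,fy=4)[:,:,::-1])
```

```text
t 6.23 pos [ 0.5253 -0.2396  0.1025] F [-0.  -0.  -1.3] w 0.1703 tilt [ 0.0065 -0.0069 -1.    ] move/300mm [ 0.0004 -0.0004 -0.3249]
```

View pics/s5.png

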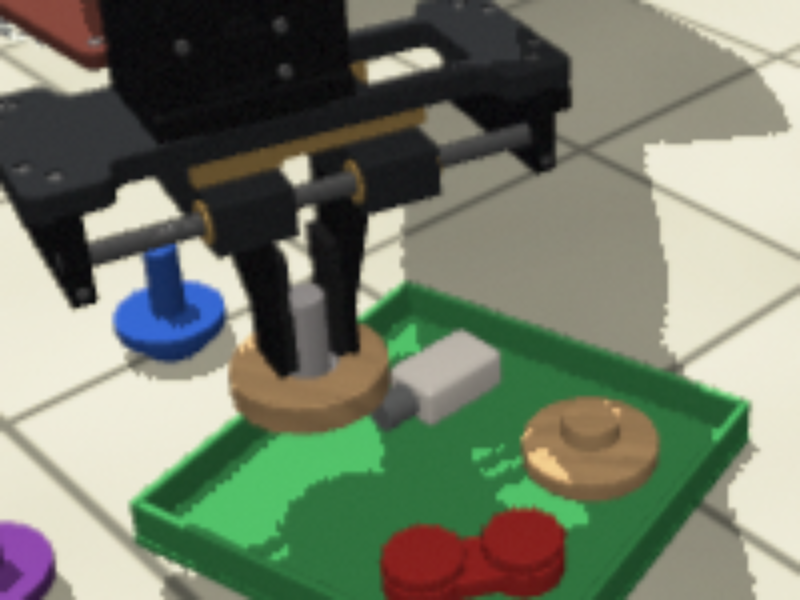

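>>> apply_moves([
  {"grip": 1, "dx": 0.005, "dy": 0.04, "dz": -0.06, "turn": 0},
  {"grip": 1, "dx": 0.02, "dy": 0.12, "dz": -0.13, "turn": 0},
  {"grip": 1, "dx": 0.03, "dy": 0.23, "dz": -0.19, "turn": 0},
  {"grip": 1, "dx": 0.05, "dy": 0.36, "dz": -0.23, "turn": 0},
  {"grip": 1, "dx": 0.065, "dy": 0.49, "dz": -0.26, "turn": 0},
  {"grip": 1, "dx": 0.08, "dy": 0.62, "dz": -0.28, "turn": 0},
  {"grip": 1, "dx": 0.1, "dy": 0.75, "dz": -0.29, "turn": 0},
  {"grip": 1, "dx": 0.115, "dy": 0.87, "dz": -0.3, "turn": 0},
  {"grip": 1, "dx": 0.13, "dy": 0.95, "dz": -0.3, "turn": 0},
  {"grip": 1, "dx": 0.14, "dy": 1.0, "dz": -0.3, "turn": 0},
], force=40)

```text
clock: 7.12
ee_pos: [0.5522, 0.0656, 0.1919]
tool_rot: [[-0.974, 0.225, 0.009], [0.225, 0.974, -0.007], [-0.01, -0.005, -1.0]]
force: [-0.1, 0.2, -0.9]
width: 0.168
```

Run:
```python
from go import *
to([.556,.178,.2])
d=snap('wrist','wrist6.png');to([.556,.178,.2])
print(proj(d,[.556,.178,.062]))
```

```text
t 7.12 pos [0.5522 0.0656 0.1919] F [-0.1  0.2 -0.9] w 0.1677 tilt [ 0.0087 -0.0068 -0.9999] move/300mm [ 0.0717  0.3678 -0.0294]
t 7.17 pos [0.552  0.0672 0.1916] F [-0.8  1.9 -1.1] w 0.1739 tilt [ 0.0082 -0.0054 -1.    ] move/300mm [ 0.0696  0.363  -0.0297]
[405.18172994 186.00687384]
```

View pics/wrist6.png

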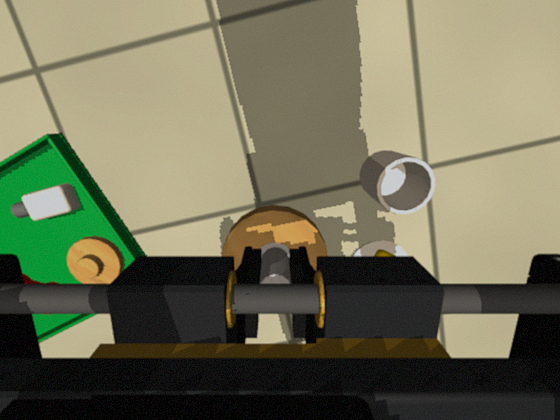

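Run:
```python
from go import *
d=snap('wrist','wrist7.png')
to([.556,.178,.2])
print(proj(d,[.556,.178,.062]))
v=d['image'][145:220,355:440];cv2.imwrite('pics/k7.png',cv2.resize(v,None,fx=8,fy=8,interpolation=0)[:,:,::-1])
```

```text
t 7.22 pos [0.552  0.0652 0.1915] F [-0.2  0.3 -1.6] w 0.1745 tilt [ 0.0079 -0.0068 -0.9999] move/300mm [ 0.071   0.3694 -0.0308]
[403.21476531 186.82948668]
```

View pics/k7.png

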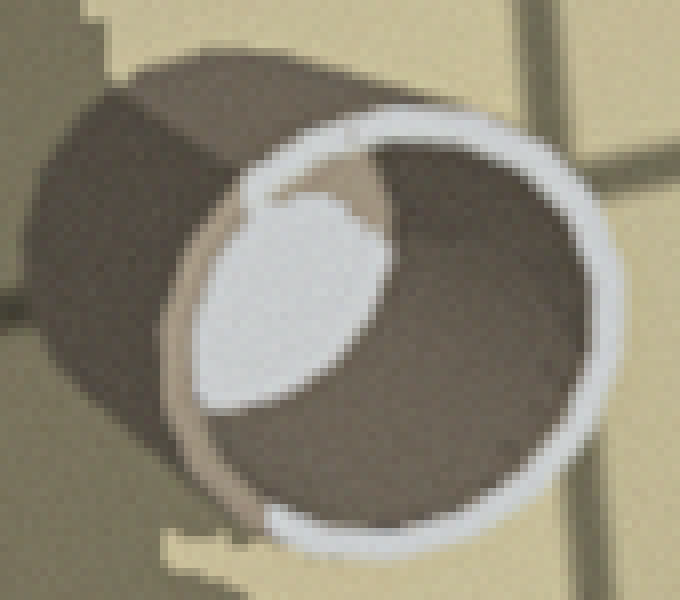

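>>> apply_moves([
  {"grip": 1, "dx": 0.005, "dy": 0.02, "dz": 0.0, "turn": 0},
  {"grip": 1, "dx": 0.015, "dy": 0.07, "dz": 0.02, "turn": 0},
  {"grip": 1, "dx": 0.03, "dy": 0.14, "dz": 0.06, "turn": 0},
  {"grip": 1, "dx": 0.045, "dy": 0.22, "dz": 0.11, "turn": 0},
  {"grip": 1, "dx": 0.06, "dy": 0.3, "dz": 0.16, "turn": 0},
  {"grip": 1, "dx": 0.07, "dy": 0.35, "dz": 0.19, "turn": 0},
  {"grip": 1, "dx": 0.075, "dy": 0.37, "dz": 0.205, "turn": 0},
  {"grip": 1, "dx": 0.075, "dy": 0.371, "dz": 0.21, "turn": 0},
  {"grip": 1, "dx": 0.075, "dy": 0.371, "dz": 0.21, "turn": 0},
  {"grip": 1, "dx": 0.075, "dy": 0.371, "dz": 0.21, "turn": 0},
], force=40)

```text
clock: 8.05
ee_pos: [0.5561, 0.1771, 0.1285]
tool_rot: [[-0.974, 0.225, 0.009], [0.224, 0.974, -0.007], [-0.01, -0.005, -1.0]]
force: [0.1, -0.2, -0.3]
width: 0.172
```

Run:
```python
from go import *
s=snap('scene','scene8.png');t=snap('top','top8.png');w=snap('wrist','wrist8.png')
to([.555,.1787,.1]);
im=np.zeros((600,800,3),np.uint8)
a=cv2.resize(s['image'][120:210,310:430],None,fx=5,fy=5);im[:450,:600]=a
b=t['image'][175:225,155:205];im[-250:,-250:]=cv2.resize(b,None,fx=5,fy=5,interpolation=0)
cv2.imwrite('pics/s8.png',im[:,:,::-1])
```

```text
t 8.2 pos [0.5562 0.1773 0.1287] F [ 0.7  0.5 -1.3] w 0.1718 tilt [ 0.0094 -0.0068 -0.9999] move/300mm [0.0061 0.0041 0.0957]
```

View pics/s8.png

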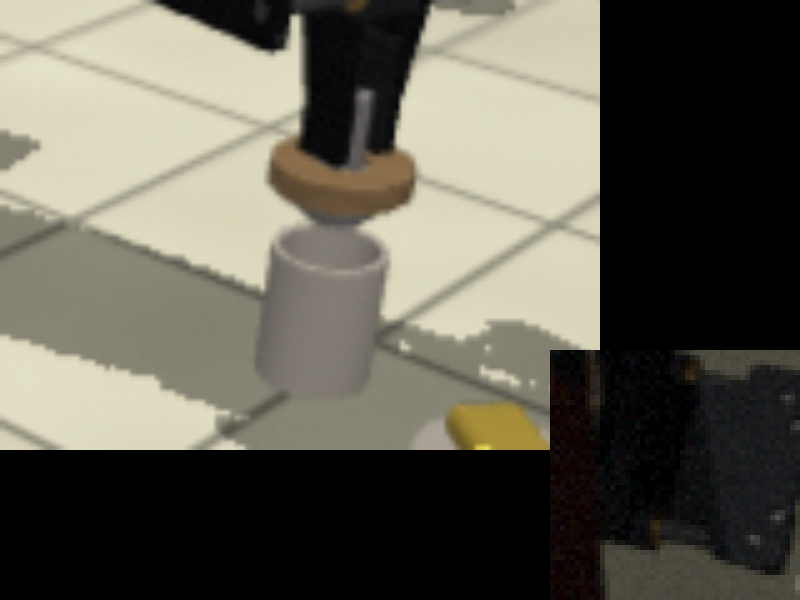

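View pics/wrist8.png

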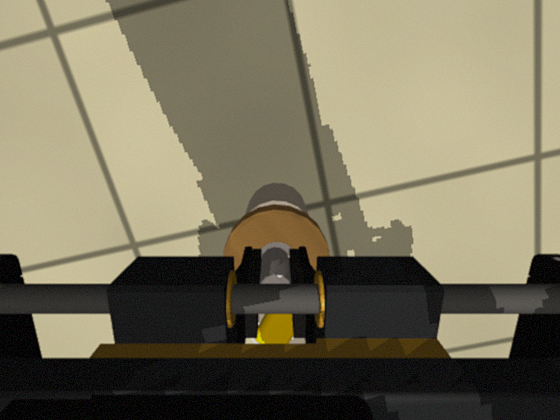

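>>> apply_moves([
  {"grip": 1, "dx": 0.0065, "dy": 0.002, "dz": 0.01, "turn": 0},
  {"grip": 1, "dx": 0.0065, "dy": 0.002, "dz": 0.02, "turn": 0},
  {"grip": 1, "dx": 0.0065, "dy": 0.002, "dz": 0.03, "turn": 0},
  {"grip": 1, "dx": 0.0065, "dy": 0.002, "dz": 0.04, "turn": 0},
  {"grip": 1, "dx": 0.0065, "dy": 0.002, "dz": 0.048, "turn": 0},
  {"grip": 1, "dx": 0.0065, "dy": 0.002, "dz": 0.055, "turn": 0},
  {"grip": 1, "dx": 0.0065, "dy": 0.002, "dz": 0.062, "turn": 0},
  {"grip": 1, "dx": 0.0065, "dy": 0.002, "dz": 0.068, "turn": 0},
  {"grip": 1, "dx": 0.0065, "dy": 0.002, "dz": 0.072, "turn": 0},
  {"grip": 1, "dx": 0.0065, "dy": 0.002, "dz": 0.075, "turn": 0},
], force=40)

```text
clock: 9.03
ee_pos: [0.5546, 0.1782, 0.106]
tool_rot: [[-0.974, 0.225, 0.009], [0.225, 0.974, -0.007], [-0.011, -0.005, -1.0]]
force: [0.6, 0.9, -1.5]
width: 0.171
```

Run:
```python
from go import *
s=snap('scene','scene9.png')
to([.5548,.178,.101]);
cv2.imwrite('pics/s9.png',cv2.resize(s['image'][130:220,320:420],None,fx=6,fy=6)[:,:,::-1])
```

```text
t 9.08 pos [0.5546 0.1782 0.1059] F [-0.9 -0.8 -1.3] w 0.168 tilt [ 0.0091 -0.0068 -0.9999] move/300mm [-0.0008 -0.0003  0.0163]
```

View pics/s9.png

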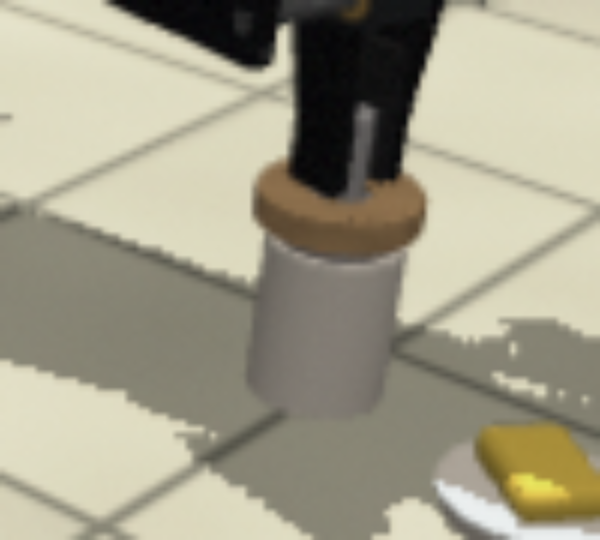

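No contact so far, and the plug is in the mouth. I'll go down the last 5 mm.

>>> apply_moves([
  {"grip": 1, "dx": 0, "dy": 0, "dz": 0.003, "turn": 0},
  {"grip": 1, "dx": 0, "dy": 0, "dz": 0.006, "turn": 0},
  {"grip": 1, "dx": 0, "dy": 0, "dz": 0.009, "turn": 0},
  {"grip": 1, "dx": 0, "dy": 0, "dz": 0.012, "turn": 0},
  {"grip": 1, "dx": 0, "dy": 0, "dz": 0.014, "turn": 0},
  {"grip": 1, "dx": 0, "dy": 0, "dz": 0.016, "turn": 0},
  {"grip": 1, "dx": 0, "dy": 0, "dz": 0.017, "turn": 0},
  {"grip": 1, "dx": 0, "dy": 0, "dz": 0.018, "turn": 0},
  {"grip": 1, "dx": 0, "dy": 0, "dz": 0.019, "turn": 0},
  {"grip": 1, "dx": 0, "dy": 0, "dz": 0.019, "turn": 0},
], force=40)

```text
clock: 9.92
ee_pos: [0.555, 0.1782, 0.101]
tool_rot: [[-0.974, 0.225, 0.01], [0.225, 0.974, -0.007], [-0.011, -0.004, -1.0]]
force: [-2.0, -0.2, 5.2]
width: 0.172
```

Run:
```python
from go import *
s=snap('scene','scene10.png')
to([.5548,.178,.101]);
cv2.imwrite('pics/s10.png',cv2.resize(s['image'][130:220,320:420],None,fx=6,fy=6)[:,:,::-1])
```

```text
t 9.97 pos [0.555  0.1782 0.101 ] F [-2.7 -1.7  5.8] w 0.1755 tilt [ 0.0099 -0.0067 -0.9999] move/300mm [ 0.0004 -0.0007  0.0002]
```

View pics/s10.png

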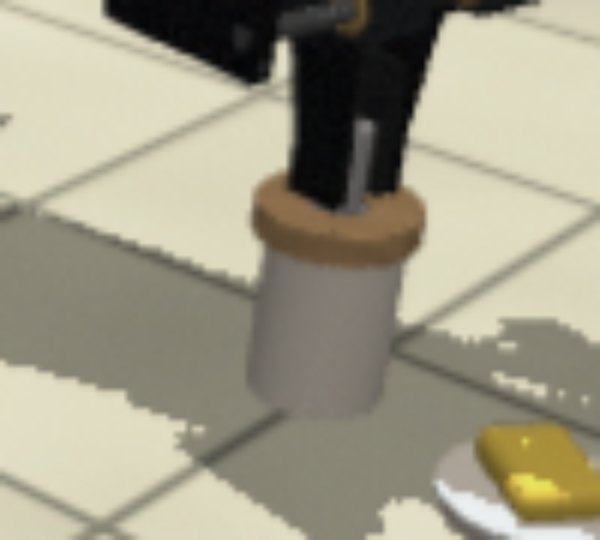

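Contact came at TCP z = 0.101, the exact seated height, with about 6 N. The cover is level on the rim. Opening now.

>>> apply_moves([
  {"grip": 0.8, "dx": 0, "dy": 0, "dz": 0, "turn": 0},
  {"grip": 0.75, "dx": 0, "dy": 0, "dz": 0, "turn": 0},
  {"grip": 0.7, "dx": 0, "dy": 0, "dz": 0, "turn": 0},
  {"grip": 0.5, "dx": 0, "dy": 0, "dz": -0.002, "turn": 0},
  {"grip": 0, "dx": 0, "dy": 0, "dz": -0.005, "turn": 0},
  {"grip": 0, "dx": 0, "dy": 0, "dz": -0.01, "turn": 0},
  {"grip": 0, "dx": 0, "dy": 0, "dz": -0.01, "turn": 0},
  {"grip": 0, "dx": 0, "dy": 0, "dz": -0.01, "turn": 0},
  {"grip": 0, "dx": 0, "dy": 0, "dz": -0.01, "turn": 0},
  {"grip": 0, "dx": 0, "dy": 0, "dz": -0.01, "turn": 0},
], force=40)

```text
clock: 10.8
ee_pos: [0.5549, 0.1782, 0.104]
tool_rot: [[-0.974, 0.225, 0.01], [0.225, 0.974, -0.007], [-0.011, -0.004, -1.0]]
force: [-0.6, 0.8, 0.0]
width: 0.745
```

>>> apply_moves([
  {"grip": 0, "dx": 0, "dy": 0, "dz": 0, "turn": 0},
  {"grip": 0, "dx": 0, "dy": 0, "dz": 0, "turn": 0},
  {"grip": 0, "dx": 0, "dy": 0, "dz": 0, "turn": 0},
  {"grip": 0, "dx": 0, "dy": 0, "dz": 0, "turn": 0},
  {"grip": 0, "dx": 0, "dy": 0, "dz": 0, "turn": 0},
  {"grip": 0, "dx": 0, "dy": 0, "dz": 0, "turn": 0},
  {"grip": 0, "dx": 0, "dy": 0, "dz": 0, "turn": 0},
  {"grip": 0, "dx": 0, "dy": 0, "dz": 0, "turn": 0},
  {"grip": 0, "dx": 0, "dy": 0, "dz": 0, "turn": 0},
  {"grip": 0, "dx": 0, "dy": 0, "dz": 0, "turn": 0},
], force=40)

```text
clock: 11.63
ee_pos: [0.5549, 0.1782, 0.104]
tool_rot: [[-0.974, 0.225, 0.01], [0.225, 0.974, -0.007], [-0.011, -0.004, -1.0]]
force: [0.6, 0.2, -0.0]
width: 0.999
```

Run:
```python
from go import *
s=snap('scene','scene11.png');d=snap('wrist','wrist11.png')
to([.555,.1782,.072]);
print(proj(d,[.555,.1782,.105]),proj(d,[.555,.1782,.075]),proj(s,[.555,.1782,.105]),proj(s,[.555,.1782,.075]))
cv2.imwrite('pics/s11.png',cv2.resize(s['image'][130:220,320:420],None,fx=6,fy=6)[:,:,::-1])
```

```text
t 11.73 pos [0.5549 0.1782 0.104 ] F [ 0.3  0.4 -0.7] w 0.9977 tilt [ 0.0098 -0.0068 -0.9999] move/300mm [0.0009 0.0006 0.1067]
[273.52837255 285.41074116] [273.99029458 259.09830239] [377.74683375 150.76969191] [375.72544889 163.82099944]
```

View pics/s11.png

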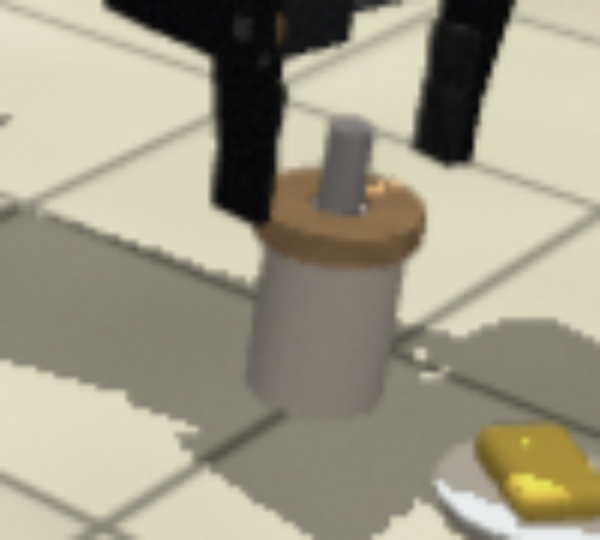

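View pics/wrist11.png

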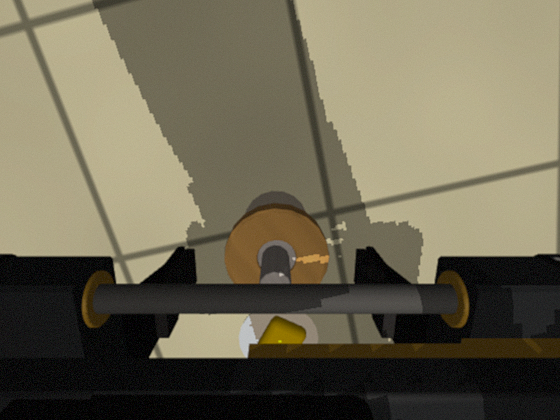

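>>> apply_moves([
  {"grip": 0, "dx": 0.001, "dy": 0.003, "dz": 0.01, "turn": 0},
  {"grip": 0, "dx": 0.001, "dy": 0.003, "dz": 0.03, "turn": 0},
  {"grip": 0, "dx": 0.001, "dy": 0.003, "dz": 0.05, "turn": 0},
  {"grip": 0, "dx": 0.001, "dy": 0.003, "dz": 0.07, "turn": 0},
  {"grip": 0, "dx": 0.001, "dy": 0.003, "dz": 0.09, "turn": 0},
  {"grip": 0, "dx": 0.001, "dy": 0.003, "dz": 0.1, "turn": 0},
  {"grip": 0, "dx": 0.001, "dy": 0.003, "dz": 0.106, "turn": 0},
  {"grip": 0, "dx": 0.001, "dy": 0.003, "dz": 0.106, "turn": 0},
  {"grip": 0, "dx": 0.001, "dy": 0.003, "dz": 0.106, "turn": 0},
  {"grip": 0, "dx": 0.001, "dy": 0.003, "dz": 0.106, "turn": 0},
], force=20)

```text
clock: 12.57
ee_pos: [0.5554, 0.1789, 0.0725]
tool_rot: [[-0.974, 0.225, 0.01], [0.225, 0.974, -0.007], [-0.012, -0.004, -1.0]]
force: [0.4, -0.1, -0.2]
width: 1.0
```

Run:
```python
from go import *
s=snap('scene','scene12.png');d=snap('wrist','wrist12.png')
to([.555,.1782,.072]);
cv2.imwrite('pics/s12.png',cv2.resize(s['image'][130:220,320:420],None,fx=6,fy=6)[:,:,::-1])
```

```text
t 12.67 pos [0.5554 0.179  0.0726] F [-0.4  0.1 -0.2] w 1.0038 tilt [ 0.0106 -0.0066 -0.9999] move/300mm [ 0.0009 -0.0029  0.0021]
```

View pics/s12.png

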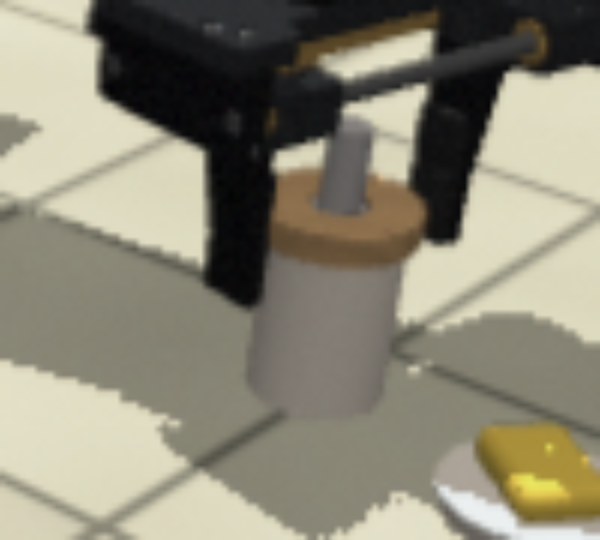

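View pics/wrist12.png

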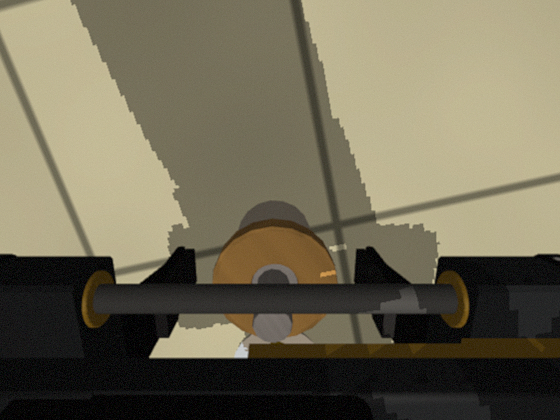

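>>> apply_moves([
  {"grip": 0.25, "dx": 0, "dy": 0, "dz": 0, "turn": 0},
  {"grip": 0.27, "dx": 0, "dy": 0, "dz": 0, "turn": 0},
  {"grip": 0.29, "dx": 0, "dy": 0, "dz": 0, "turn": 0},
  {"grip": 0.31, "dx": 0, "dy": 0, "dz": 0, "turn": 0},
  {"grip": 0.33, "dx": 0, "dy": 0, "dz": 0, "turn": 0},
  {"grip": 0.35, "dx": 0, "dy": 0, "dz": 0, "turn": 0},
  {"grip": 0.4, "dx": 0, "dy": 0, "dz": 0, "turn": 0},
  {"grip": 0.6, "dx": 0, "dy": 0, "dz": 0, "turn": 0},
  {"grip": 1, "dx": 0, "dy": 0, "dz": 0, "turn": 0},
  {"grip": 1, "dx": 0, "dy": 0, "dz": 0, "turn": 0},
], force=20)

```text
clock: 13.5
ee_pos: [0.5554, 0.179, 0.0726]
tool_rot: [[-0.974, 0.225, 0.011], [0.225, 0.974, -0.007], [-0.012, -0.004, -1.0]]
force: [-0.6, -0.3, 1.9]
width: 0.669
```

Run:
```python
from go import *
s=snap('scene','scene13.png');d=snap('wrist','wrist13.png')
to([.5554,.179,.072]);
im=cv2.resize(s['image'][130:220,320:420],None,fx=4,fy=4);w=d['image'][180:360,170:380]
c=np.zeros((600,800,3),np.uint8);c[:360,:400]=im;c[:360,400:800]=cv2.resize(w,None,fx=2,fy=2)[:,:400]
cv2.imwrite('pics/s13.png',c[:,:,::-1])
```

```text
t 13.6 pos [0.5554 0.179  0.0726] F [-0.  -0.1 -0.1] w 0.6734 tilt [ 0.0105 -0.0067 -0.9999] move/300mm [0.0001 0.0001 0.0019]
```

View pics/s13.png

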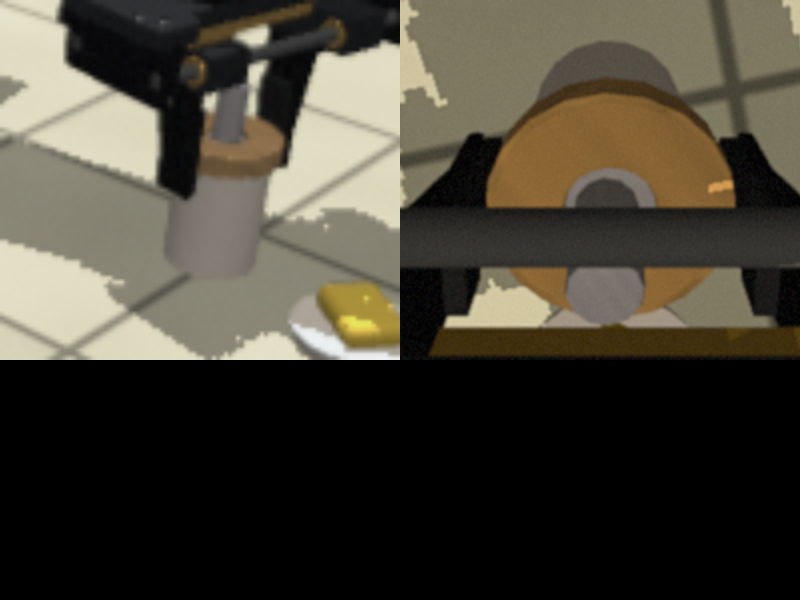

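>>> apply_moves([
  {"grip": 1, "dx": 0, "dy": 0, "dz": 0, "turn": 0},
  {"grip": 1, "dx": 0, "dy": 0, "dz": -0.005, "turn": 0},
  {"grip": 1, "dx": 0, "dy": 0, "dz": -0.012, "turn": 0},
  {"grip": 1, "dx": 0, "dy": 0, "dz": -0.02, "turn": 0},
  {"grip": 1, "dx": -0.0003, "dy": 0, "dz": -0.03, "turn": 0},
  {"grip": 1, "dx": -0.0005, "dy": -0.0002, "dz": -0.04, "turn": 0},
  {"grip": 1, "dx": -0.0006, "dy": -0.0002, "dz": -0.05, "turn": 0},
  {"grip": 1, "dx": -0.0007, "dy": -0.0003, "dz": -0.06, "turn": 0},
  {"grip": 1, "dx": -0.0008, "dy": -0.0003, "dz": -0.07, "turn": 0},
  {"grip": 1, "dx": -0.001, "dy": -0.0003, "dz": -0.08, "turn": 0},
], force=25)

```text
clock: 14.43
ee_pos: [0.5555, 0.1789, 0.097]
tool_rot: [[-0.974, 0.225, 0.011], [0.225, 0.974, -0.007], [-0.012, -0.004, -1.0]]
force: [-0.5, 0.1, -0.4]
width: 0.671
```

Run:
```python
from go import *
s=snap('scene','scene14.png');d=snap('wrist','wrist14.png')
to([.5554,.179,.195]);
im=cv2.resize(s['image'][130:220,320:420],None,fx=4,fy=4);w=d['image'][180:360,170:380]
c=np.zeros((370,800,3),np.uint8);c[:360,:400]=im;c[:360,400:800]=cv2.resize(w,None,fx=2,fy=2)[:,:400]
cv2.imwrite('pics/s14.png',c[:,:,::-1])
```

```text
t 14.53 pos [0.5559 0.1791 0.0974] F [ 0.4  0.3 -0.5] w 0.6694 tilt [ 0.0118 -0.0064 -0.9999] move/300mm [-0.0025 -0.0018 -0.3253]
```

View pics/s14.png

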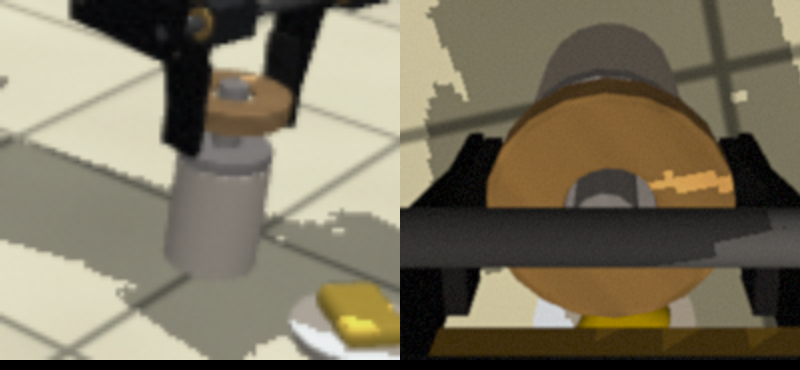

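The cover is rising alone and the flange is flat on the pot. I'll keep going up.

>>> apply_moves([
  {"grip": 1, "dx": 0, "dy": 0, "dz": -0.015, "turn": 0},
  {"grip": 1, "dx": -0.0005, "dy": -0.0002, "dz": -0.04, "turn": 0},
  {"grip": 1, "dx": -0.001, "dy": -0.0003, "dz": -0.075, "turn": 0},
  {"grip": 1, "dx": -0.0014, "dy": -0.0005, "dz": -0.115, "turn": 0},
  {"grip": 1, "dx": -0.002, "dy": -0.0007, "dz": -0.16, "turn": 0},
  {"grip": 1, "dx": -0.0024, "dy": -0.0009, "dz": -0.2, "turn": 0},
  {"grip": 1, "dx": -0.003, "dy": -0.001, "dz": -0.25, "turn": 0},
  {"grip": 1, "dx": -0.0036, "dy": -0.0012, "dz": -0.3, "turn": 0},
  {"grip": 1, "dx": -0.004, "dy": -0.0014, "dz": -0.34, "turn": 0},
  {"grip": 1, "dx": -0.0043, "dy": -0.0015, "dz": -0.355, "turn": 0},
], force=25)

```text
clock: 15.37
ee_pos: [0.5572, 0.1793, 0.2074]
tool_rot: [[-0.974, 0.225, 0.016], [0.225, 0.974, -0.006], [-0.017, -0.002, -1.0]]
force: [1.1, 0.2, -0.3]
width: 0.668
```

>>> apply_moves([
  {"grip": 1, "dx": 0, "dy": 0, "dz": 0, "turn": 0},
  {"grip": 1, "dx": 0, "dy": 0, "dz": 0, "turn": 0},
  {"grip": 1, "dx": 0, "dy": 0, "dz": 0, "turn": 0},
  {"grip": 1, "dx": 0, "dy": 0, "dz": 0, "turn": 0},
  {"grip": 1, "dx": 0, "dy": 0, "dz": 0, "turn": 0},
  {"grip": 1, "dx": 0, "dy": 0, "dz": 0, "turn": 0},
  {"grip": 1, "dx": 0, "dy": 0, "dz": 0, "turn": 0},
  {"grip": 1, "dx": 0, "dy": 0, "dz": 0, "turn": 0},
  {"grip": 1, "dx": 0, "dy": 0, "dz": 0, "turn": 0},
  {"grip": 1, "dx": 0, "dy": 0, "dz": 0, "turn": 0},
], force=25)

```text
clock: 16.2
ee_pos: [0.5572, 0.1793, 0.2074]
tool_rot: [[-0.974, 0.225, 0.016], [0.225, 0.974, -0.006], [-0.017, -0.002, -1.0]]
force: [0.1, 1.1, -1.4]
width: 0.672
```

Run:
```python
from go import *
s=snap('scene','scene15.png')
to([.5554,.179,.195]);print(proj(s,[.5553,.1785,.105]),proj(s,[.5553,.1785,.070]),status.sense()['joint_vel'])
c=np.vstack([cv2.resize(s['image'][70:220,150:430],None,fx=2.8,fy=2.8)]);cv2.imwrite('pics/s15.png',c[:,:,::-1])
cv2.imwrite('pics/s15b.png',cv2.resize(s['image'][130:220,320:420],None,fx=6,fy=6,interpolation=2)[:,:,::-1])
```

```text
t 16.25 pos [0.5572 0.1793 0.2074] F [-0.5 -0.1 -0.8] w 0.6717 tilt [ 0.0163 -0.0056 -0.9999] move/300mm [ 0.0064 -0.0023  0.0411]
[377.94955971 150.77159365] [375.59424775 165.95010737] [-0.00080867  0.00017599 -0.00083059 -0.00153687  0.00134705 -0.00093935]
```

View pics/s15.png

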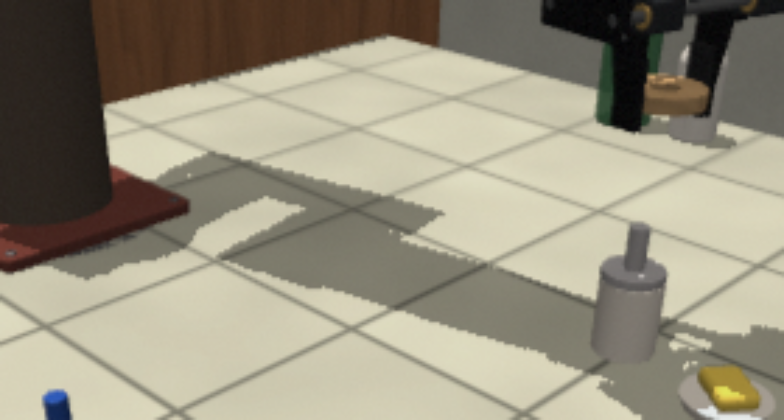

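View pics/s15b.png

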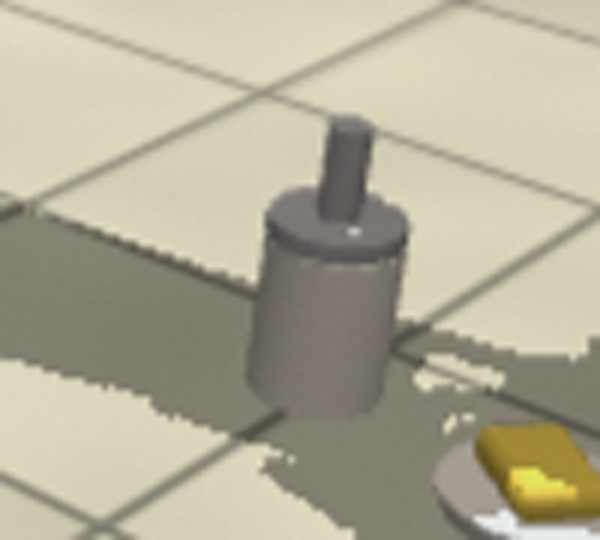

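View pics/scene15.png

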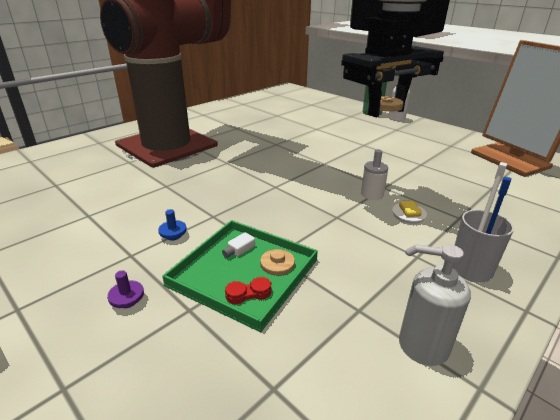

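The inner lid sits flat on the pot with its knob top at scene (378,151), matching the prediction for fully seated. The cover is held well above it at about (390,103). The tray items and the dish are where they were.

```bash
python3 -c "
from station import ctrl;print(ctrl.job_done())"
```

```text
the job is handed in; nothing more can be done
None
```

The job is done and handed in at about 16 s of the 64 s allowed. I carried both lids by the steel knob to the white pot, seated them and let go. I then lifted the wooden cover straight off by its rim.

**Last checks:**
- **Seating:** The inner lid touched down at exactly the expected height with about 6 N. In the final picture it is flat on the pot, with its knob top within about 1 px of where a fully seated lid should be.
- **Cover:** It is held still in the gripper (the reading fits its 60 mm rim), with its underside about 9 cm above the knob top.
- **Other things:** The three other items in the tray and the soap dish look unmoved, and forces stayed low throughout.

**Small disagreements:** The cameras differed by 1–4 mm on positions, and the tool drifted to about 1° of tilt by the end. Neither caused trouble. My first move call was refused for leaving out numbers; nothing moved.

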